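Seat a laser barrel in its setting jig

TASK

Set up the cutting table's line laser for adjustment. First take the leaning plywood aiming plate off its easel, stand it upright on the marked rectangle on the jig board, square to the V-block, and let go of it. Then lay the metal laser barrel in the V-block, roughly centred along it, with its lens end facing the plate, and finish while still holding it pressed down firmly (about 10 N) onto both sides of the V; leave the plate standing and everything else on the table where it is.

Things in the scene. Friction and masses are not known exactly. Their poses are not given: they have to be found in the camera images.
- jig: fixed setting jig: plywood board 300 (x) x 130 (y) x 12 mm with a steel V-block at one end and an outlined rectangle at the other. Origin under the board's centre; x runs lengthwise from the V-block to the rectangle, z up
- seat (a point): where the middle of the barrel's axis lies when the barrel is seated in the V-block: 75 mm from the board's centre towards -x of the jig, 55 mm above the table. Axes as the jig: the V runs along x. The V is 70 mm long, 90 degrees, open upwards; its tops, 11 mm below this point, lie 20 to 30 mm either side of it; the V-block is 60 mm wide over all
- mark (a point): centre of the outlined rectangle (21 x 106 mm, long side along y of the jig) where the plate is to stand, on the board's top face, 12 mm above the table, 100 mm from the board's centre towards +x of the jig. Axes as the jig
- flank_left: the V-block's sloping side on the +y side of the jig (fixed; same origin and axes as the jig)
- flank_right: the V-block's sloping side on the -y side of the jig (fixed; same origin and axes as the jig)
- easel: fixed wooden easel on the table, foot 100 (x) x 100 (y) x 6 mm; origin under the foot's centre. The plate rests on its sloping back (toward -x) and its lip. It supports the plate up to 50 mm from the plate's lower edge, over the middle 96 mm of its width; the upper 50 mm of the plate are free on both faces
- plate: loose plywood aiming plate, 18 (x, thickness) x 100 (y, width) x 100 mm (z, height), about 140 g, a thin black cross on both faces; origin at the middle of its lower thin edge face, z to its upper edge. It starts leaning 24 degrees (0.42 rad) from upright, its upper edge towards -x of the easel (the robot's side), its lower edge some 26 mm above the table. Its two faces are alike and either may face the V-block
- barrel: loose line-laser barrel, an aluminium cylinder of 44 mm diameter and 100 mm length, about 200 g, lying on the table (it can roll); origin at the middle of its axis, x along the axis towards the lens end. The lens end is a flat glass-fronted face; the other end has a black stub 26 mm across and 12 mm long
- lens (a point): centre of the barrel's lens face, 50 mm from the barrel's origin along its x
- weight: bystander, to be left alone: pattern weight: dark steel disc 60 mm across and 30 mm high with a small knob; origin under its centre
- bobbin: bystander, to be left alone: white plastic bobbin 36 mm across and 30 mm high; origin under its centre
- chalk: bystander, to be left alone: white chalk block 50 x 35 x 12 mm; origin under its centre
- dish: bystander, to be left alone: steel pin dish 90 mm across and 30 mm high; origin under its centre
- cone: bystander, to be left alone: blue thread cone 64 mm across at the foot and 150 mm high; origin under its centre
- oil: bystander, to be left alone: small oil bottle 44 mm across and 110 mm high; origin under its centre
- shears: bystander, to be left alone: tailor's shears lying flat, about 220 mm long; origin at the pivot, x along the blades
There are look-alikes about, which are no part of the job. Of the things like the plate, leave any that is pink; of the rest the larger one is meant.

How it is judged:
By the outcome, as a careful person would: the job done as asked, in the order asked, and still so for the second after the job is handed in, while the arm keeps its last pose, push and grip.
It also fails if it takes over 67 s, if anything falls off the work surface, if the arm or the gripper's body presses on something with over 40 N, if the wrist force passes 120 N, or if a joint passes its speed limit or range.

ROBOT

A 6-joint arm with a two-finger parallel gripper is mounted at the origin on the work surface. World frame = base frame: x ahead of the robot, y to its left, z up, the work surface at z = 0. Lengths are in m, angles in degrees, forces in N, time in s.
With the tool pointing down it reaches from about 0.35 to 0.8 m from the base axis. Payload 7.3 kg.
Tool frame: the origin (TCP) lies midway between the tips of the shut fingers; the grasp point (between the pads) lies bot.tcp_to_grasp behind it (bot.tcp_to_grasp is the distance from the TCP to the grasp point, in m); x points along the fingers, y is the direction in which the jaws open and shut, and the axes are right-handed (so a half turn about x gives the same grasp; the last joint's range is limited). The gripper opens to 85 mm and grips with 20 to 120 N. Pads are 22 mm wide; open, the fingers measure 114 mm over their backs; the gripper's body (76 mm by 85 mm) begins 54 mm behind the grasp point. The pads swing forward as they close: fully open they stand 13 mm farther back than shut.
Start: joints at [-71.62, 19.595, 87.324, -0, 73.075, -8.365], TCP at [0.236, -0.469, 0.231] pointing down, gripper open.
Joint ranges: [-145.02, 145.02], [-44.19, 115.74], [2.07, 154.8], [-57.11, 237.11], [16.16, 152.29], [-177.93, 177.93]. Speed limits (degrees/s): [147.25, 147.25, 180, 180, 180, 180].

INTERFACE

Orientations are given as [roll, pitch, yaw] about the fixed x, y, z axes, in that order (R = Rz(yaw) Ry(pitch) Rx(roll)).
In Python, from plant import status, eyes, order, bot gives the robot as it stands.
- The arm moves only by the tool step_arm, never from a script. Its argument "plan" is a list of rows, each a list of 7 numbers: the shift along the tool's x, y, z in mm, then the turn, a rotation vector about the tool's x, y, z in degrees, then the closure, from 0 (fully open) to 1 (shut). In form: [[dx, dy, dz, wx, wy, wz, grip], ...]. A call has 1 to 12 rows; each row shifts and turns the pose as measured when the row begins, along the tool's axes as they then stand; what a row does not reach is not made up. A row lasts 1/12 s, in which the tool goes at most 41.7 mm and 7.16 degrees, less where a joint would pass 70% of its speed; a pose out of reach is approached as far as the arm can. A call is refused whole if a number of a shift passes 41.7 or a number of a turn 7.16, either way. A call with a gripper value outside its range is refused whole. The fingers move at their own pace and stop on an object; "newtons" is the grip in N (left out, the last holds). Time passes only in rows, so rows that do not move let the fingers close. It gives the time, the measured TCP pose, the force and the opening at its end, in the units of the state.
- status.read_state(): the state, without advancing time (a new reading comes with each control period).
- eyes.camera(name): name is "side" or "top"; returns a dict with "image" (420x560x3 uint8, red, green, blue), "z_map" (420x560 float32, m along the optical axis (not along the pixel's ray), 0 where there is no reading), "K" (3x3 intrinsics, pixels), "rvec" (rotation vector, rad) and "tvec" (3), from world to camera coordinates, as OpenCV has them. Camera axes: x right, y down, z forward; pixel columns grow to the right and rows downward; lengths in m; the calibration is good to about 2 mm. A picture is of the moment at which its call begins.
- order.hand_in(): hands the job in, once; it reports no verdict.
The state is a dict: "t": time; "joint_pos": joint angles; "dq": joint speeds; "tau": joint torques, N m; "position": TCP position; "tcp_rot": TCP orientation; "wrist_force": force on the tool from outside, world axes, zero at the start; "torque": the same for the moment, N m; "gripper_width": finger opening in m.
Only numpy, scipy, OpenCV 4.12 (cv2) and the standard library are available. Lean on these libraries where they do the work, as an engineer would, in place of code of your own. Each camera call takes 0.05 s, during which the arm holds its last target. There are 200 camera calls.

## Working session

There is one attempt and no reset: what is moved stays moved. The work goes in short steps, Python scripts to look and compute and a tool call to move; the robot and the scene stay as the last step left them, time stands still between calls to the robot, and variables do not carry over. Pictures are saved under pics/ and viewed, about 8 in all and at most 12, crops included, and the job is handed in when it is done.

Besides the shell and the picture viewer there is one more tool, called as name([rows], argument=value, ...), one row to a line, values as JSON. step_arm: Moves the arm, as the interface text tells. Its arguments: {"type":"object","properties":{"plan":{"type":"array"},"newtons":{"type":"number"}},"required":["plan"]}

```bash
ls; mkdir -p pics; cat > h.py <<'E'
import numpy as np, cv2
from plant import status, eyes, order, bot
def cam(n):
    c=eyes.camera(n); R=cv2.Rodrigues(np.array(c['rvec'],float))[0]; t=np.array(c['tvec'],float).ravel()
    z=c['z_map']; K=np.array(c['K']); v,u=np.mgrid[:420,:560]
    P=np.stack([(u-K[0,2])/K[0,0]*z,(v-K[1,2])/K[1,1]*z,z],-1)
    c['W']=(P-t)@R; c['W'][z==0]=np.nan; c['R']=R; c['t']=t; c['K']=K
    return c
def save(c,fn,box=None,s=1):
    im=c['image'][:,:,::-1]
    if box: im=im[box[1]:box[3],box[0]:box[2]]
    cv2.imwrite('pics/'+fn,cv2.resize(im,None,fx=s,fy=s,interpolation=cv2.INTER_CUBIC))
E
python3 - <<'E'
from h import *
s=cam('top'); save(s,'top0.png',s=1.4); np.save('topW.npy',s['W']); np.save('topI.npy',s['image'])
s2=cam('side'); save(s2,'side0.png',s=1.4); np.save('sideW.npy',s2['W']); np.save('sideI.npy',s2['image'])
for c in(s,s2): print(-c['R'].T@c['t'], c['R'][2],c['K'][0,0])
print(bot.tcp_to_grasp, status.read_state())
E
```

```text
pics
[ 0.32086965 -0.00362913  1.41127625] [ 0.19566537  0.00831574 -0.98063546] 529.2579696824839
[0.12001376 0.87889208 0.74686319] [ 0.37760187 -0.74356424 -0.55184151] 510.1367833411955
0.0187 {'t': 0.1, 'joint_pos': array([-7.16207149e+01,  1.96327347e+01,  8.73698123e+01,  2.34899469e-04,
        7.30754674e+01, -8.36492362e+00]), 'dq': array([ 0.02370062, -0.01123121, -0.12919607,  0.02286829, -0.0526149 ,
       -0.05282542]), 'tau': array([ 1.63511264e-03, -4.34447515e+01, -2.46492541e+01, -9.40153768e-05,
        4.73688458e-03, -2.87111561e-06]), 'position': array([ 0.23616742, -0.46849514,  0.23070468]), 'tcp_rot': array([-98.52989883,  89.92198517, 108.21424134]), 'wrist_force': array([0.3305247 , 0.77234748, 0.14277327]), 'torque': array([-0.02083257,  0.00322229,  0.0004306 ]), 'gripper_width': 0.08536685915340413}
```

View pics/top0.png

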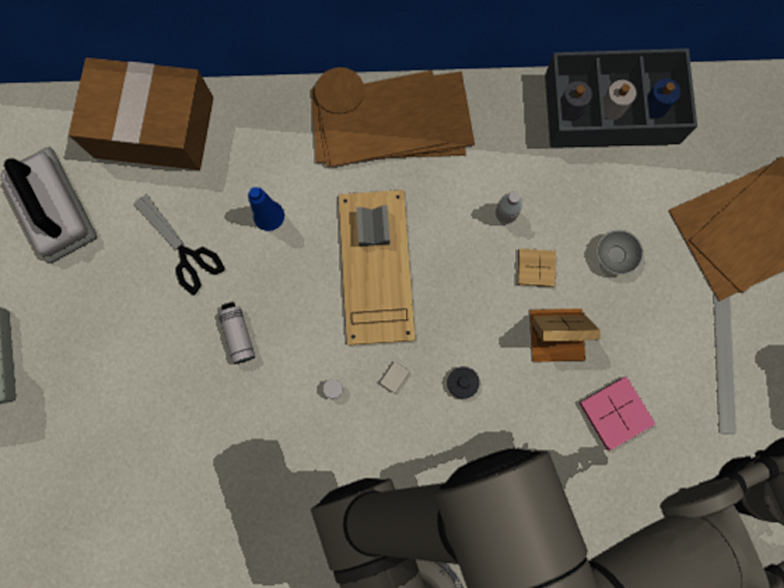

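View pics/side0.png

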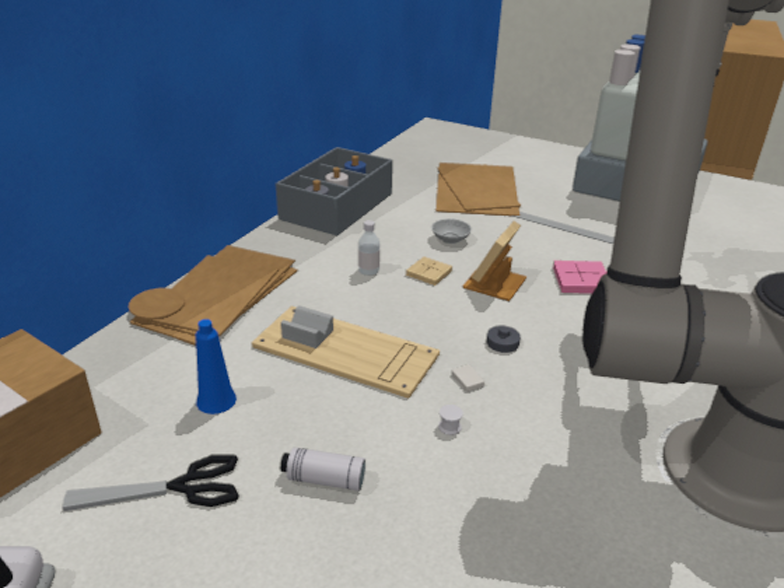

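The pictures show three things like the plate. In the enlarged top view they are the wood plate leaning on the easel (565,325), a small plywood square lying at (537,267), and a pink plate at (617,413). The leaning one is the larger that is not pink. The barrel is at (236,333) with its stub towards +x, and the jig is at (375,267) with its V-block far from the robot and its rectangle near.

```bash
python3 - <<'E'
from h import *
W=np.load('topW.npy'); I=np.load('topI.npy'); SW=np.load('sideW.npy'); SI=np.load('sideI.npy')
a=cv2.resize(I[160:330,350:480,::-1],None,fx=3,fy=3,interpolation=2)
b=cv2.resize(SI[140:290,270:440,::-1],None,fx=2.4,fy=3.4,interpolation=2)
cv2.imwrite('pics/crop1.png',np.hstack([a,b]) [:,:800])if 0 else cv2.imwrite('pics/crop1.png',np.hstack([a,b[:510,:408]]))
def reg(W,x0,y0,x1,y1):
    m=np.zeros((420,560),bool); m[int(y0/1.4):int(y1/1.4),int(x0/1.4):int(x1/1.4)]=1; return m
def rect(W,m,nm):
    P=W[m]; r=cv2.minAreaRect(P[:,:2].astype(np.float32)); print(nm,len(P),np.round(r[0],4),np.round(r[1],4),round(r[2],2),'z',np.round(np.percentile(P[:,2],[1,50,99]),4))
z=W[...,2]
print('table z',np.nanmedian(z[reg(W,420,300,430,360)]),np.nanmedian(SW[...,2][int(520/1.4):int(560/1.4),int(250/1.4):int(350/1.4)]))
m=reg(W,325,180,425,355)
rect(W,m&(z>.007),'jig'); rect(W,m&(z>.03),'vb')
mb=reg(W,205,290,270,375)&(z>.008); rect(W,mb,'barrel')
hsv=cv2.cvtColor(I,cv2.COLOR_RGB2HSV)
g=cv2.cvtColor(I,cv2.COLOR_RGB2GRAY)
# rectangle outline dark pixels
mm=reg(W,347,300,412,330)&(g<95)
rect(W,mm,'mark')
# plate
mp=reg(W,520,295,610,370)&(z>.055); rect(W,mp,'plate')
def plane(P):
    for _ in range(4):
        c=P.mean(0); n=np.linalg.svd(P-c)[2][2]; d=(P-c)@n; P=P[abs(d)<max(2*d.std(),.001)]
    return c,n,d.std(),len(P)
P=W[mp]; print(plane(P))
mt=reg(W,520,295,610,370)&(z>.003); rect(W,mt&(z<.02),'foot')
for nm,WW,m2 in [('top',W,reg(W,520,295,610,370)),('side',SW,reg(SW,455,215,530,305))]:
    for y in (0.05,.07,.09,.11):
        Q=WW[m2&(abs(WW[...,2]-y)<.004)]
        if len(Q): print(nm,y,len(Q),'x',np.round([Q[:,0].min(),Q[:,0].max()],4),'y',np.round([Q[:,1].min(),Q[:,1].max()],4))
# barrel side
ms=reg(SW,270,440,375,500)&(SW[...,2]>.008); rect(SW,ms,'barrelS')
for nm,x0,y0,x1,y1 in [('weight',445,362,483,402),('chalk',375,358,412,395),('bobbin',318,375,347,402),('cone',240,180,290,235),('oil',490,185,525,228),('small',512,245,560,290),('dish',590,225,645,280),('pink',575,370,660,455),('shears',130,190,228,300)]:
    rect(W,reg(W,x0,y0,x1,y1)&(z>.006),nm)
E
```

```text
table z 0.0009061653436109622 0.0009119896846403279
jig 5092 [0.6388 0.0363] [0.1898 0.3451] 88.15 z [0.0073 0.0133 0.0467]
vb 480 [0.7108 0.0373] [0.072  0.0599] 2.43 z [0.0303 0.041  0.0495]
barrel 708 [0.5115 0.2977] [0.0952 0.1514] 65.67 z [0.0087 0.0403 0.0508]
mark 104 [0.5362 0.03  ] [0.0251 0.1095] 2.01 z [0.0059 0.0132 0.0182]
plate 653 [ 0.4926 -0.308 ] [0.1019 0.0465] 88.81 z [0.0565 0.1121 0.1244]
(array([ 0.49112251, -0.30634107,  0.10121899]), array([-0.86479281, -0.00190063, -0.50212527]), np.float64(0.0036433523751965118), 551)
foot 1086 [ 0.4981 -0.3224] [0.1721 0.144 ] 87.79 z [0.0031 0.0057 0.0153]
top 0.05 53 x [0.4744 0.5199] y [-0.3564 -0.2572]
top 0.07 42 x [0.4819 0.5115] y [-0.3574 -0.2576]
top 0.09 42 x [0.4821 0.5023] y [-0.3574 -0.2577]
top 0.11 70 x [0.4693 0.4938] y [-0.3578 -0.2582]
side 0.05 89 x [0.4755 0.52  ] y [-0.345  -0.2526]
side 0.07 85 x [0.481  0.5103] y [-0.3539 -0.2559]
side 0.09 23 x [0.4811 0.5009] y [-0.3575 -0.2545]
side 0.11 26 x [0.4723 0.4928] y [-0.3465 -0.2522]
barrelS 1348 [0.5126 0.3063] [0.1133 0.0416] 18.51 z [0.0106 0.0374 0.0464]
weight 432 [ 0.4111 -0.1256] [0.0689 0.0749] 82.17 z [0.0063 0.0198 0.034 ]
chalk 271 [0.423  0.0027] [0.0631 0.0653] 3.15 z [0.0065 0.0125 0.0193]
bobbin 161 [0.4054 0.1236] [0.0474 0.0468] 89.02 z [0.0068 0.0304 0.0365]
cone 554 [0.7637 0.2517] [0.0976 0.1097] 89.74 z [0.0062 0.0699 0.1545]
oil 338 [ 0.75   -0.2282] [0.0633 0.0849] 89.49 z [0.0065 0.0731 0.1149]
small 702 [ 0.6243 -0.2747] [0.0924 0.0865] 88.15 z [0.0063 0.0132 0.0205]
dish 793 [ 0.6471 -0.4334] [0.1037 0.1068] 85.28 z [0.0062 0.0176 0.0348]
pink 1674 [ 0.3448 -0.4082] [0.1575 0.1541] 88.43 z [0.0062 0.019  0.0261]
shears 962 [0.6915 0.4224] [0.2232 0.1926] 0.83 z [0.0061 0.0099 0.0181]
```

View pics/crop1.png

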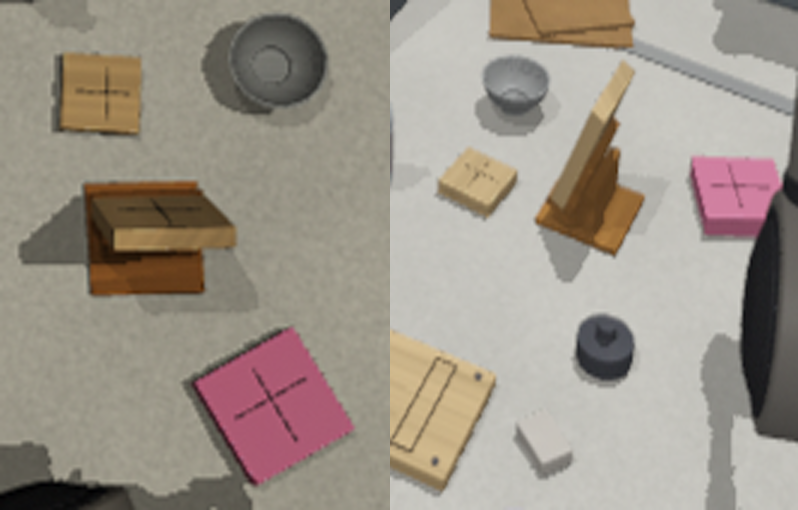

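The crop confirms it: the wood plate leaning on the easel is the larger and isn't pink. The small plywood square and the pink one stay put. Next come the finer fits.

```bash
cat >> h.py <<'E'
def rays(c,px,zp):
    px=np.asarray(px,float).reshape(-1,2); d=np.c_[(px[:,0]-c['K'][0,2])/c['K'][0,0],(px[:,1]-c['K'][1,2])/c['K'][1,1],np.ones(len(px))]@c['R']
    o=-c['R'].T@c['t']; return o+d*((zp-o[2])/d[:,2])[:,None]
E
python3 - <<'E'
from h import *
from scipy.optimize import least_squares
c=cam('top'); s=cam('side')
W=c['W'];SW=s['W']
def roi(W,x0,x1,y0,y1,z0,z1): return (W[...,0]>x0)&(W[...,0]<x1)&(W[...,1]>y0)&(W[...,1]<y1)&(W[...,2]>z0)&(W[...,2]<z1)
# jig: wood hue mask
for nm,k in(('top',c),('side',s)):
    h=cv2.cvtColor(k['image'],cv2.COLOR_RGB2HSV); g=cv2.cvtColor(k['image'],cv2.COLOR_RGB2GRAY)
    box=roi(k['W'],.44,.84,-.06,.13,-.02,.07)
    m=(box&(h[...,1]>70)).astype(np.uint8); m=cv2.morphologyEx(m,cv2.MORPH_CLOSE,np.ones((25,25)))
    m=cv2.morphologyEx(m,cv2.MORPH_OPEN,np.ones((5,5)))
    ct=max(cv2.findContours(m,0,1)[0],key=cv2.contourArea)
    r=cv2.minAreaRect(rays(k,ct,.012)[:,:2].astype(np.float32)); print(nm,'board',np.round(r[0],4),np.round(r[1],4),r[2])
    core=roi(k['W'],.47,.60,-.04,.11,-.01,.03)&cv2.erode(m,np.ones((9,9))).astype(bool)
    bh=cv2.morphologyEx(g,cv2.MORPH_BLACKHAT,np.ones((9,9)))
    mk=(core&(bh>25)).astype(np.uint8); n,l,st,_=cv2.connectedComponentsWithStats(mk,connectivity=8)
    i=1+np.argmax(st[1:,2]); px=np.argwhere(l==i)[:,::-1]
    r=cv2.minAreaRect(rays(k,px,.012)[:,:2].astype(np.float32)); print(nm,'mark',len(px),np.round(r[0],4),np.round(r[1],4),r[2])
    P=k['W'][roi(k['W'],.66,.77,-.02,.1,.03,.06)]
    r=cv2.minAreaRect(P[:,:2].astype(np.float32)); print(nm,'V',np.round(r[0],4),np.round(r[1],4),r[2])
    # plate face
    P=k['W'][roi(k['W'],.44,.53,-.37,-.245,.055,.13)]
    n=np.array([np.cos(.419),0,np.sin(.419)]); q=P
    d0=n@[.493,0,.11]
    for _ in range(5):
        q=P[abs(P@n-d0)<.003]; ce=q.mean(0); n=np.linalg.svd(q-ce)[2][2]; n*=np.sign(n[0]); d0=n@ce
    print(nm,'face',len(q),ce.round(4),n.round(4),'lean',np.degrees(np.arcsin(n[2])),'yaw',np.degrees(np.arctan2(n[1],n[0])),'y',np.percentile(q[:,1],[1,99]),'x@.11',(d0-n[2]*.11-n[1]*-.307)/n[0],'ztop',np.percentile(P[:,2],[98,99.5]))
    B=k['W'][roi(k['W'],.43,.60,.23,.37,.016,.055)]
    f=lambda p:np.hypot((B[:,0]-.51)*-np.sin(p[0])+(B[:,1]-.30)*np.cos(p[0])-p[1],B[:,2]-p[2])-.022
    o=least_squares(f,[.3,0,.022],loss='soft_l1',f_scale=.001); p=o.x
    u=np.array([np.cos(p[0]),np.sin(p[0])]); nn=np.array([-u[1],u[0]])
    sl=(B[:,:2]-[.51,.30])@u; ok=abs(f(p))<.003
    hist=np.percentile(sl[ok],[1,99]); 
    # radius by station to spot stub
    print(nm,'barrel yaw',np.degrees(p[0]),'off',p[1],'z',p[2],'ends@r22',hist,'pt',[.51,.30]+nn*p[1]+u*hist.mean(), len(B),ok.sum())
E
```

```text
top board [0.6366 0.0337] [0.304  0.1306] 2.370548963546753
top mark 162 [0.5358 0.0294] [0.0263 0.1061] 2.7870516777038574
top V [0.7113 0.0375] [0.0726 0.0601] 2.4228432178497314
top face 397 [ 0.4971 -0.3065  0.0945] [0.9062 0.001  0.4228] lean 25.0129334371946 yaw 0.06084403867875386 y [-0.35701199 -0.25818042] x@.11 0.48987951016089176 ztop [0.12451353 0.1258133 ]
top barrel yaw 16.828216092666175 off 0.0008838156135504762 z 0.02231635119184178 ends@r22 [-0.05261707  0.04562767] pt [0.50639909 0.29983424] 690 502
side board [0.6346 0.0397] [0.3013 0.1375] 2.3729543685913086
side mark 115 [0.5382 0.0351] [0.026  0.0974] 2.089972734451294
side V [0.7126 0.0383] [0.0738 0.0679] 3.098891019821167
side face 91 [ 0.4922 -0.2794  0.1043] [ 0.9115 -0.0022  0.4112] lean 24.279886112909246 yaw -0.13625424732685582 y [-0.35089993 -0.25339099] x@.11 0.4895617776784242 ztop [0.12327926 0.12416598]
side barrel yaw 16.736852271303338 off 0.0004940002858614956 z 0.022733472246572527 ends@r22 [-0.05090214  0.04766961] pt [0.50830994 0.30000763] 1295 1139
```

```bash
cat >> h.py <<'E'
from scipy.spatial.transform import Rotation as Ro
def pose():
    s=status.read_state(); return np.array(s['position']),Ro.from_euler('xyz',s['tcp_rot'],degrees=True),s
def ori(yaw,lean,flip=1):
    # tool x down, leaning so that tips point to +x' by lean; jaws (y) along heading yaw
    a,l=np.radians(yaw),np.radians(lean); h=np.array([np.cos(a),np.sin(a),0]); k=np.array([0,0,1.])
    x=np.sin(l)*h-np.cos(l)*k; y=flip*(np.cos(l)*h+np.sin(l)*k); return Ro.from_matrix(np.c_[x,y,np.cross(x,y)])
def go(p,R=None):
    q,Q,s=pose(); R=R or Q; d=(Q.inv()*R).as_rotvec(degrees=True)
    print('t',round(s['t'],2),'pos',q.round(4),'F',np.round(s['wrist_force'],1),'w',round(s['gripper_width'],4))
    print('turn',d.round(2),'shift in present axes mm',(1000*Q.inv().apply(np.array(p)-q)).round(1),'in target axes',(1000*R.inv().apply(np.array(p)-q)).round(1))
E
python3 - <<'E'
from h import *
q,Q,s=pose(); print(Q.as_matrix().round(3))
for f in(1,-1): 
  R=ori(0,24,f); x=R.as_matrix()[:,0]
  go(np.array([.4939,-.3075,.0784])-.09*x,R)
E
```

```text
[[-0.     0.45  -0.893]
 [ 0.001 -0.893 -0.45 ]
 [-1.    -0.001 -0.   ]]
t 0.2 pos [ 0.2362 -0.4686  0.2309] F [-1.   0.4 -1.6] w 0.0852
turn [-62.3   13.2   21.54] shift in present axes mm [  70.4  -44.3 -269.9] in target axes [ 154.1  173.4 -161.1]
t 0.2 pos [ 0.2362 -0.4686  0.2309] F [-1.   0.4 -1.6] w 0.0852
turn [114.75  24.44 -14.98] shift in present axes mm [  70.4  -44.3 -269.9] in target axes [ 154.1 -173.4  161.1]
```

step_arm([
  [0,0,-15,-6.23,1.32,2.15,0],
  [0,0,-15,-6.23,1.32,2.15,0],
  [0,0,-15,-6.23,1.32,2.15,0],
  [0,0,-15,-6.23,1.32,2.15,0],
  [0,0,-15,-6.23,1.32,2.15,0],
  [0,0,-15,-6.23,1.32,2.15,0],
  [0,0,-15,-6.23,1.32,2.15,0],
  [0,0,-15,-6.23,1.32,2.15,0],
  [0,0,-15,-6.23,1.32,2.15,0],
  [0,0,-15,-6.23,1.32,2.15,0],
], newtons=40)

```text
t: 1.03
position: [0.319, -0.3466, 0.2352]
tcp_rot: [88.2, 65.2, 1.1]
wrist_force: [-0.4, 0.3, 0.0]
gripper_width: 0.0851
```

```bash
python3 - <<'E'
from h import *
R=ori(0,24,1); x=R.as_matrix()[:,0]
go(np.array([.4939,-.3075,.0784])-.09*x,R)
E
```

```text
t 1.03 pos [ 0.319  -0.3466  0.2352] F [-0.4  0.3  0. ] w 0.0851
turn [ 2.83 -0.44 -0.82] shift in present axes mm [126.1  96.  -33.4] in target axes [124.4  96.  -39.1]
```

step_arm([
  [0,24,-6,2.8,-0.4,-0.8,0],
  [10,24,-10,0,0,0,0],
  [28,24,-10,0,0,0,0],
  [28,24,-10,0,0,0,0],
  [28,5,-3,0,0,0,0],
  [28,0,0,0,0,0,0],
  [0,0,0,0,0,0,0],
])

```text
t: 1.62
position: [0.4635, -0.3024, 0.1639]
tcp_rot: [88.0, 65.8, -0.6]
wrist_force: [-0.7, 0.6, -0.8]
gripper_width: 0.0853
```

```bash
python3 - <<'E'
from h import *
R=ori(0,24,1); x=R.as_matrix()[:,0]
go(np.array([.4939,-.3075,.0784]),R)
s=cam('side'); save(s,'s1.png',(270,100,470,250),3)
E
```

```text
t 1.62 pos [ 0.4635 -0.3024  0.1639] F [-0.7  0.6 -0.8] w 0.0853
turn [ 1.42  0.25 -0.23] shift in present axes mm [90.4 -7.5  4.5] in target axes [90.4 -7.   5.1]
```

View pics/s1.png

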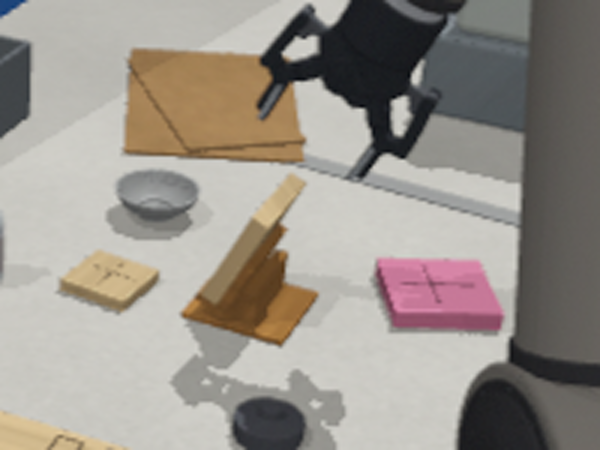

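The gripper lines up with the plate: its tips at (265,110) and (360,175) straddle the plate's top at (300,180). I'll go down along the plate.

step_arm([
  [12,-7,5,1.4,0.2,-0.2,0],
  [15,0,0,0,0,0,0],
  [18,0,0,0,0,0,0],
  [18,0,0,0,0,0,0],
  [18,0,0,0,0,0,0],
  [9,0,0,0,0,0,0],
  [0,0,0,0,0,0,0],
])

```text
t: 2.25
position: [0.4946, -0.3155, 0.089]
tcp_rot: [88.4, 65.3, -1.8]
wrist_force: [-0.1, 0.8, -0.7]
gripper_width: 0.0857
```

```bash
python3 - <<'E'
from h import *
R=ori(0,24,1)
go(np.array([.4939,-.3075,.0784]),R)
E
```

```text
t 2.25 pos [ 0.4946 -0.3155  0.089 ] F [-0.1  0.8 -0.7] w 0.0857
turn [ 0.02  0.74 -0.64] shift in present axes mm [ 9.2 -5.  -8.1] in target axes [ 9.4 -4.9 -8. ]
```

step_arm([
  [5,-3,-5,0,0.4,-0.4,0],
  [3,-2,-3,0,0.3,-0.2,0],
  [0,0,0,0,0,0,0],
  [0,0,0,0,0,0,0],
])

```text
t: 2.58
position: [0.493, -0.3087, 0.0828]
tcp_rot: [89.6, 65.8, -0.4]
wrist_force: [-0.9, -0.5, -0.1]
gripper_width: 0.0854
```

```bash
python3 - <<'E'
from h import *
R=ori(0,24,1)
go(np.array([.4939,-.3075,.0784]),R)
E
```

```text
t 2.58 pos [ 0.493  -0.3087  0.0828] F [-0.9 -0.5 -0.1] w 0.0854
turn [ 0.02  0.17 -0.18] shift in present axes mm [ 4.4 -1.  -1.2] in target axes [ 4.4 -1.  -1.2]
```

step_arm([
  [3,-1,-1,0,0.2,-0.2,0],
  [0,0,0,0,0,0,0.4],
  [0,0,0,0,0,0,0.6],
  [0,0,0,0,0,0,0.75],
  [0,0,0,0,0,0,1],
  [0,0,0,0,0,0,1],
  [0,0,0,0,0,0,1],
  [0,0,0,0,0,0,1],
  [0,0,0,0,0,0,1],
  [0,0,0,0,0,0,1],
], newtons=40)

```text
t: 3.42
position: [0.4935, -0.3083, 0.0814]
tcp_rot: [89.8, 65.9, -0.2]
wrist_force: [-0.9, -0.3, 0.6]
gripper_width: 0.0175
```

```bash
python3 - <<'E'
from h import *
R=ori(0,24,1)
go(np.array([.4939,-.3075,.0784]),R)
E
```

```text
t 3.42 pos [ 0.4935 -0.3083  0.0814] F [-0.9 -0.3  0.6] w 0.0175
turn [ 0.07  0.07 -0.08] shift in present axes mm [ 2.9 -0.8 -0.8] in target axes [ 2.9 -0.8 -0.8]
```

step_arm([
  [-8,1,0,0,0,0,1],
  [-15,1,0,0,0,0,1],
  [-20,1,0,0,0,0,1],
  [-25,0,0,0,0,0,1],
  [-25,0,0,0,0,0,1],
  [-25,0,0,0,0,0,1],
  [-25,0,0,0,0,0,1],
  [-15,0,0,0,0,0,1],
  [0,0,0,0,0,0,1],
  [0,0,0,0,0,0,1],
])

```text
t: 4.25
position: [0.4255, -0.306, 0.2336]
tcp_rot: [90.2, 66.5, 0.3]
wrist_force: [0.3, 0.6, -1.5]
gripper_width: 0.0174
```

```bash
python3 - <<'E'
from h import *
R=ori(2.4,0,1)
go(np.array([.5363,.0297,.20]),R)
E
```

```text
t 4.25 pos [ 0.4255 -0.306   0.2336] F [ 0.3  0.6 -1.5] w 0.0174
turn [ -2.33   0.39 -23.53] shift in present axes mm [  75.6   88.2 -335.5] in target axes [  33.6  124.7 -330.7]
```

step_arm([
  [0,0,-12,-0.5,0.1,-4.7,1],
  [0,0,-22,-0.5,0.1,-4.7,1],
  [0,10,-28,-0.5,0.1,-4.7,1],
  [0,10,-30,-0.4,0.1,-4.7,1],
  [0,12,-32,-0.4,0,-4.7,1],
  [0,12,-32,0,0,0,1],
  [0,12,-32,0,0,0,1],
  [0,12,-32,0,0,0,1],
  [0,12,-32,0,0,0,1],
  [0,10,-28,0,0,0,1],
  [0,6,-15,0,0,0,1],
  [0,0,0,0,0,0,1],
])

```text
t: 5.25
position: [0.5137, 0.0085, 0.22]
tcp_rot: [-95.8, 87.7, 176.4]
wrist_force: [-0.9, -0.3, -3.0]
gripper_width: 0.0175
```

```bash
python3 - <<'E'
from h import *
R=ori(2.4,0,1)
go(np.array([.5363,.0297,.12]),R)
E
```

```text
t 5.25 pos [0.5137 0.0085 0.22  ] F [-0.9 -0.3 -3. ] w 0.0175
turn [-0.18 -0.23  2.25] shift in present axes mm [ 99.1  27.3 -19.9] in target axes [100.   23.4 -20.2]
```

step_arm([
  [20,10,-8,0,0,1.5,1],
  [25,10,-8,0,0,0.5,1],
  [25,4,-3,0,0,0,1],
  [18,0,0,0,0,0,1],
  [0,0,0,0,0,0,1],
  [0,0,0,0,0,0,1],
])

```text
t: 5.75
position: [0.5345, 0.0308, 0.122]
tcp_rot: [-112.0, 89.3, 160.5]
wrist_force: [0.3, 0.7, -1.8]
gripper_width: 0.0174
```

```bash
python3 - <<'E'
from h import *
R=ori(2.4,0,1)
go(np.array([.5363,.0297,.0722]),R)
q,Q,_=pose()
c=cam('top'); s=cam('side')
for nm,k in(('top',c),('side',s)):
    W=k['W']; T=(W-q)@Q.as_matrix()   # tool coords
    h=cv2.cvtColor(k['image'],cv2.COLOR_RGB2HSV)
    m=(abs(T[...,1])<.014)&(abs(T[...,2])<.06)&(T[...,0]>-.06)&(T[...,0]<.07)&(h[...,1]>60)
    print(nm,m.sum()); 
    if m.sum()>20:
        P=T[m]; print(np.percentile(P,[1,5,50,95,99],axis=0).round(4))
save(c,'t2.png',(225,110,325,260),4); save(s,'s2.png',(170,190,330,310),5)
E
```

```text
t 5.75 pos [0.5345 0.0308 0.122 ] F [ 0.3  0.7 -1.8] w 0.0174
turn [ 0.14 -0.26  0.64] shift in present axes mm [49.8  2.3  1.4] in target axes [49.8  1.8  1.2]
top 178
[[-0.044  -0.01   -0.0493]
 [-0.0419 -0.0097 -0.0484]
 [-0.0042 -0.0088 -0.0314]
 [ 0.0529  0.0032  0.037 ]
 [ 0.0568  0.0069  0.0373]]
side 860
[[-0.0438 -0.0092 -0.0531]
 [-0.0417 -0.0086 -0.052 ]
 [ 0.0094 -0.0069 -0.0308]
 [ 0.0529  0.0068  0.0377]
 [ 0.057   0.0086  0.0457]]
```

View pics/s2.png

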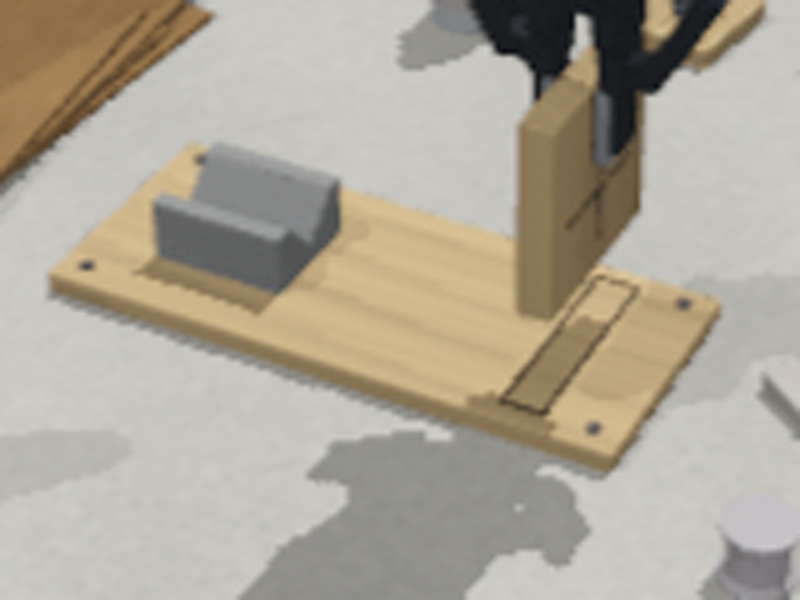

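The side picture shows the plate hanging upright at (580,200), over the outline at (570,345). I'll lower it to just above the board and compare its lower edge with the outline.

step_arm([
  [12,1,0.5,0.1,-0.2,0.5,1],
  [15,1,0.5,0,0,0,1],
  [10,0,0,0,0,0,1],
  [4,0,0,0,0,0,1],
  [0,0,0,0,0,0,1],
  [0,0,0,0,0,0,1],
])

```text
t: 6.35
position: [0.5413, 0.0277, 0.0876]
tcp_rot: [84.2, 89.3, -3.5]
wrist_force: [0.8, 0.0, -1.3]
gripper_width: 0.0173
```

```bash
python3 - <<'E'
from h import *
R=ori(2.4,0,1)
go(np.array([.5363,.0293,.0722]),R)
c=cam('top'); s=cam('side'); np.savez('low.npz',ti=c['image'],si=s['image'])
a=cv2.resize(c['image'][190:265,235:305,::-1],None,fx=5.5,fy=5.5,interpolation=cv2.INTER_CUBIC)
b=cv2.resize(s['image'][225:300,250:325,::-1],None,fx=5.5,fy=5.5,interpolation=cv2.INTER_CUBIC)
n=min(a.shape[0],b.shape[0]); cv2.imwrite('pics/low.png',np.hstack([a[:n],b[:n]])[:, :800])
E
```

```text
t 6.35 pos [0.5413 0.0277 0.0876] F [ 0.8  0.  -1.3] w 0.0173
turn [-0.1   0.07 -0.72] shift in present axes mm [15.4 -5.2 -1.9] in target axes [15.4 -5.  -1.8]
```

View pics/low.png

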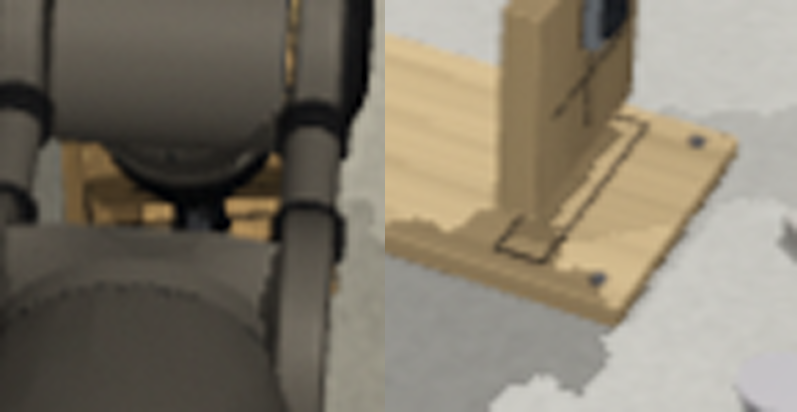

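step_arm([
  [4,-4,-1.5,-0.1,0,-0.7,1],
  [4,-1,0,0,0,0,1],
  [3,0,0,0,0,0,1],
  [1,0,0,0,0,0,1],
  [0,0,0,0,0,0,1],
  [0,0,0,0,0,0,1],
])

```text
t: 6.95
position: [0.5366, 0.0293, 0.076]
tcp_rot: [47.6, 89.9, -39.9]
wrist_force: [-0.4, -0.1, -1.4]
gripper_width: 0.0182
```

```bash
python3 - <<'E'
from h import *
R=ori(2.4,0,1)
go(np.array([.5363,.0293,.0722]),R)
s=cam('side'); print(rays(s,[(270.4,270.1),(279.1,272.6),(297.8,247.4)],.012).round(4))
# predicted in jig coordinates from top measurement
a=np.radians(2.4);e=np.array([np.cos(a),np.sin(a)]);n=np.array([-e[1],e[0]]);m=np.array([.5363,.0297])
for sx,sy in((1,1),(-1,1),(-1,-1)): print('pred corner',(m+sx*.0105*e+sy*.053*n).round(4))
save(s,'low2.png',(255,215,325,285),8.5)
E
```

```text
t 6.95 pos [0.5366 0.0293 0.076 ] F [-0.4 -0.1 -1.4] w 0.0182
turn [ 0.03  0.09 -0.1 ] shift in present axes mm [ 3.8 -0.3 -0. ] in target axes [ 3.8 -0.3 -0. ]
[[ 0.5448  0.0828  0.012 ]
 [ 0.5235  0.0809  0.012 ]
 [ 0.5287 -0.0256  0.012 ]]
pred corner [0.5446 0.0831]
pred corner [0.5236 0.0822]
pred corner [ 0.528  -0.0237]
```

View pics/low2.png

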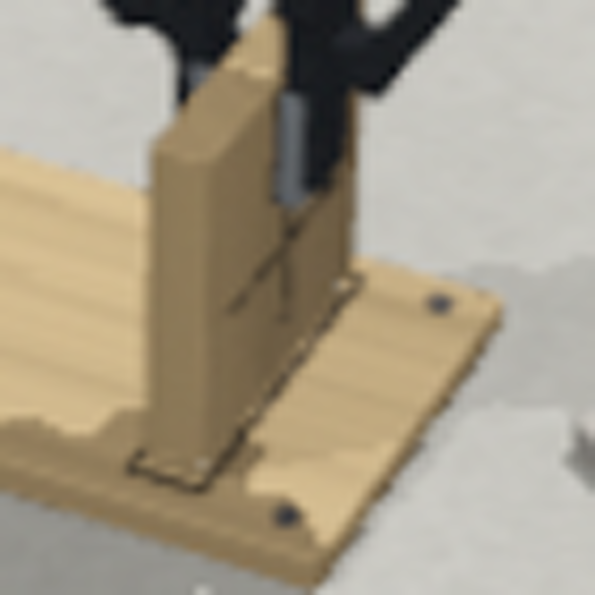

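```bash
python3 - <<'E'
from h import *
s=cam('side'); print(rays(s,[(279.7,234.2),(272.9,232.6)],.116).round(4),rays(s,[(279.5,269.4)],.016).round(4))
q,Q,_=pose(); W=s['W']; h=cv2.cvtColor(s['image'],cv2.COLOR_RGB2HSV)
a=np.radians(2.4);e=np.array([np.cos(a),np.sin(a),0]);n=np.array([-e[1],e[0],0]);m=np.array([.5363,.0297,0])
u=(W-m)@e; v=(W-m)@n
k=(abs(u)<.006)&(v>.03)&(v<.07)&(W[...,2]>.03)&(W[...,2]<.10)
print('near side v',k.sum(),np.median(v[k]))
k=(abs(v)<.045)&(u<.0)&(u>-.03)&(W[...,2]>.025)&(W[...,2]<.06)
P=np.c_[u[k],v[k],W[...,2][k]]; A=np.c_[v[k],W[...,2][k],np.ones(k.sum())]
print('face u',k.sum(),np.median(u[k]),'slopes(yaw,lean) deg',np.degrees(np.linalg.lstsq(A,u[k],rcond=None)[0][:2]))
E
```

```text
[[0.5257 0.079  0.116 ]
 [0.5412 0.0809 0.116 ]] [[0.5258 0.0748 0.016 ]]
near side v 127 0.049828189770744644
face u 182 -0.007032460093000403 slopes(yaw,lean) deg [0.07256918 0.16375818]
```

step_arm([
  [1.5,-0.3,0,0,0.1,-0.1,1],
  [1.5,0,0,0,0,0,1],
  [0.5,0,0,0,0,0,1],
  [0,0,0,0,0,0,1],
])

```text
t: 7.38
position: [0.5367, 0.0292, 0.0725]
tcp_rot: [103.3, 90.0, 15.8]
wrist_force: [-0.2, 0.0, -1.1]
gripper_width: 0.0173
```

```bash
python3 - <<'E'
from h import *
go(np.array([.5363,.0295,.0722]),ori(2.4,0,1))
E
```

```text
t 7.38 pos [0.5367 0.0292 0.0725] F [-0.2  0.  -1.1] w 0.0173
turn [ 0.03 -0.01 -0.05] shift in present axes mm [ 0.3 -0.4 -0.4] in target axes [ 0.3 -0.4 -0.4]
```

step_arm([
  [1,-0.4,-0.4,0,0,0,1],
  [0.7,0,0,0,0,0,1],
  [0,0,0,0,0,0,1],
])

```text
t: 7.63
position: [0.5368, 0.0292, 0.0728]
tcp_rot: [75.9, 89.8, -11.7]
wrist_force: [0.1, -0.2, -1.5]
gripper_width: 0.0171
```

```bash
python3 - <<'E'
from h import *
go(np.array([.5363,.0295,.0722]),ori(2.4,0,1))
E
```

```text
t 7.63 pos [0.5368 0.0292 0.0728] F [ 0.1 -0.2 -1.5] w 0.0171
turn [ 0.04  0.04 -0.16] shift in present axes mm [ 0.6 -0.5 -0.4] in target axes [ 0.6 -0.5 -0.4]
```

step_arm([
  [1.5,-0.6,-0.4,0,0,-0.1,1],
  [1.5,-0.4,0,0,0,0,1],
])

```text
t: 7.8
position: [0.5369, 0.0292, 0.0725]
tcp_rot: [69.0, 89.7, -18.5]
wrist_force: [-5.4, 0.8, 17.5]
gripper_width: 0.0176
```

step_arm([
  [1.5,-0.3,0,0,0,0,1],
])

```text
t: 7.88
position: [0.5368, 0.0292, 0.0725]
tcp_rot: [71.7, 89.7, -15.8]
wrist_force: [-5.3, 0.6, 13.9]
gripper_width: 0.0175
```

```bash
python3 - <<'E'
from h import *
go(np.array([.5363,.0295,.0722]),ori(2.4,0,1))
s=cam('side'); save(s,'low3.png',(255,215,325,285),8.5)
print(rays(s,[(0,0)],.012)[0][:0])
E
```

```text
t 7.88 pos [0.5368 0.0292 0.0725] F [-5.3  0.6 13.9] w 0.0175
turn [ 0.04  0.1  -0.31] shift in present axes mm [ 0.3 -0.5 -0.3] in target axes [ 0.3 -0.5 -0.3]
[]
```

View pics/low3.png

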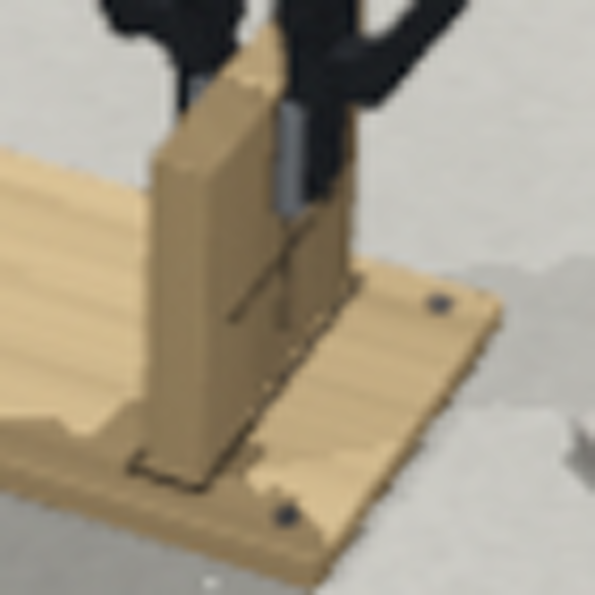

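step_arm([
  [-1,-0.3,-0.8,0,0.1,-0.2,1],
  [-0.5,-0.3,-0.6,0,0,-0.1,1],
  [0,0,0,0,0,0,1],
])

```text
t: 8.18
position: [0.5364, 0.0307, 0.0746]
tcp_rot: [87.7, 89.9, 0.1]
wrist_force: [0.4, -0.7, -1.9]
gripper_width: 0.0173
```

step_arm([
  [1,0,0,0,0,0,1],
  [0.5,0,0,0,0,0,1],
])

```text
t: 8.35
position: [0.5363, 0.0308, 0.0725]
tcp_rot: [86.5, 90.0, -1.1]
wrist_force: [0.2, -0.6, -2.2]
gripper_width: 0.0176
```

```bash
python3 - <<'E'
from h import *
go(np.array([.5363,.0305,.0722]),ori(2.4,0,1))
E
```

```text
t 8.35 pos [0.5363 0.0308 0.0725] F [ 0.2 -0.6 -2.2] w 0.0176
turn [ 0.04  0.   -0.05] shift in present axes mm [ 0.3 -0.   0.3] in target axes [ 0.3 -0.   0.3]
```

step_arm([
  [0.4,0,0,0,0,0,1],
  [0,0,0,0,0,0,0.7],
  [0,0,0,0,0,0,0.6],
  [0,0,0,0,0,0,0.5],
  [0,0,0,0,0,0,0.4],
  [0,0,0,0,0,0,0.3],
])

```text
t: 8.85
position: [0.5367, 0.0307, 0.0722]
tcp_rot: [81.5, 89.9, -6.1]
wrist_force: [-0.2, 0.2, -0.9]
gripper_width: 0.0597
```

step_arm([
  [-10,0,0,0,0,0,0.3],
  [-20,0,0,0,0,0,0.3],
  [-25,0,0,0,0,0,0.3],
  [-30,0,0,0,0,0,0],
  [-30,0,0,0,0,0,0],
  [-30,0,0,0,0,0,0],
  [0,0,0,0,0,0,0],
])

```text
t: 9.43
position: [0.5351, 0.0308, 0.2255]
tcp_rot: [-96.9, 89.8, 175.6]
wrist_force: [1.4, -0.4, 0.8]
gripper_width: 0.0855
```

```bash
python3 - <<'E'
from h import *
s=cam('side'); save(s,'rel.png',(255,215,325,285),8.5)
W=s['W']
a=np.radians(2.4);e=np.array([np.cos(a),np.sin(a),0]);n=np.array([-e[1],e[0],0]);m=np.array([.5363,.0297,0])
u=(W-m)@e; v=(W-m)@n
k=(abs(u)<.006)&(v>.03)&(v<.07)&(W[...,2]>.03)&(W[...,2]<.10)
print('near side v',k.sum(),np.median(v[k]))
k=(abs(v)<.045)&(u<.0)&(u>-.03)&(W[...,2]>.025)&(W[...,2]<.1)
A=np.c_[v[k],W[...,2][k],np.ones(k.sum())]
print('face u',k.sum(),np.median(u[k]),'slopes deg',np.degrees(np.linalg.lstsq(A,u[k],rcond=None)[0][:2]))
# barrel: grasp orientations: jaws across axis. axis yaw 16.8 => jaw heading 106.8 or -73.2
for f in(1,-1):
    R=ori(106.8,0,f); go([.5075,.3005,.10],R)
print(pose()[2]['joint_pos'].round(1))
E
```

```text
near side v 127 0.05136134433321078
face u 417 -0.0070385582170149185 slopes deg [ 0.00505871 -0.09757407]
t 9.48 pos [0.5342 0.0308 0.223 ] F [ 0.3 -0.3  0.5] w 0.0852
turn [-104.37   -0.37    0.22] shift in present axes mm [ 123.4  -14.4 -270.5] in target axes [123.  265.9  52.4]
t 9.48 pos [0.5342 0.0308 0.223 ] F [ 0.3 -0.3  0.5] w 0.0852
turn [75.63  0.2   0.35] shift in present axes mm [ 123.4  -14.4 -270.5] in target axes [ 123.  -265.9  -52.4]
[-4.9 21.2 86.2  0.  72.9 -7.3]
```

View pics/rel.png

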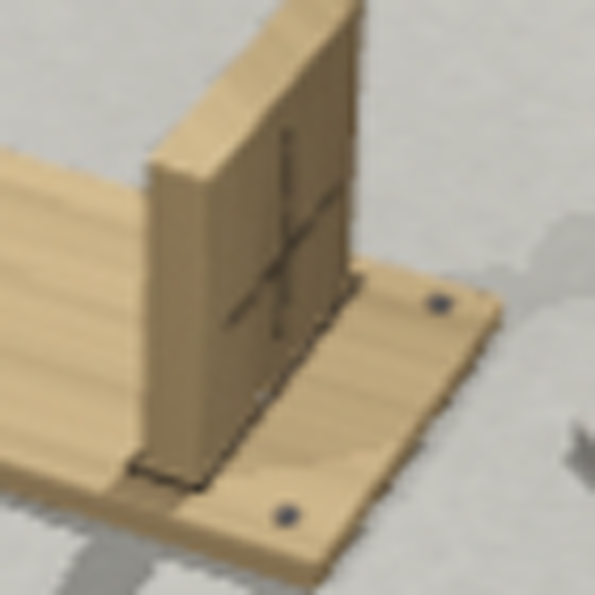

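The plate stands free and upright, inside the outline: its near foot corner is at about (205,480), and the outline corner is at (205,490). Now the barrel.

step_arm([
  [0,0,-15,6.9,0,0,0],
  [0,-3,-24.8,6.9,0,0,0],
  [0,-6,-24.3,6.9,0,0,0],
  [0,-8.8,-23.4,6.9,0,0,0],
  [0,-11.6,-22.2,6.9,0,0,0],
  [0,-14.2,-20.6,6.9,0,0,0],
  [0,-16.5,-18.8,6.9,0,0,0],
  [0,-18.7,-16.6,6.9,0,0,0],
  [0,-20.5,-14.3,6.9,0,0,0],
  [0,-22,-11.7,6.9,0,0,0],
  [0,-16,-6,6.6,0,0,0],
  [0,0,0,0,0,0,0],
])

```text
t: 10.48
position: [0.5212, 0.2968, 0.2152]
tcp_rot: [-3.1, 88.8, -169.2]
wrist_force: [-0.5, -0.1, 0.6]
gripper_width: 0.0852
```

```bash
python3 - <<'E'
from h import *
go([.5073,.2999,.012],ori(106.8,0,-1))
E
```

```text
t 10.48 pos [0.5212 0.2968 0.2152] F [-0.5 -0.1  0.6] w 0.0852
turn [-2.91  1.22  0.1 ] shift in present axes mm [203.4  -6.1   8.4] in target axes [203.2  -7.   12.4]
```

step_arm([
  [15,-4,6,-2.9,1.2,0.1,0],
  [30,-3,6,0,0,0,0],
  [35,0,0,0,0,0,0],
  [35,0,0,0,0,0,0],
  [20,0,0,0,0,0,0],
  [10,0,0,0,0,0,0],
  [0,0,0,0,0,0,0],
  [0,0,0,0,0,0,0],
])

```text
t: 11.15
position: [0.5036, 0.2963, 0.061]
tcp_rot: [22.0, 89.6, -139.9]
wrist_force: [1.4, -0.3, 0.4]
gripper_width: 0.0853
```

```bash
python3 - <<'E'
from h import *
go([.5073,.2999,.012],ori(106.8,0,-1))
E
```

```text
t 11.15 pos [0.5036 0.2963 0.061 ] F [ 1.4 -0.3  0.4] w 0.0853
turn [ 1.31  0.38 -0.16] shift in present axes mm [48.9 -2.4 -5. ] in target axes [49.  -2.4 -4.6]
```

step_arm([
  [12,-2,-3,1.0,0.4,-0.1,0],
  [14,0,-1,0,0,0,0],
  [12,0,0,0,0,0,0],
  [6,0,0,0,0,0,0],
  [0,0,0,0,0,0,0],
  [0,0,0,0,0,0,0],
])

```text
t: 11.65
position: [0.5103, 0.2984, 0.0212]
tcp_rot: [174.8, 89.5, 12.1]
wrist_force: [-0.0, -1.3, -0.3]
gripper_width: 0.0854
```

```bash
python3 - <<'E'
from h import *
go([.5073,.2999,.012],ori(106.8,0,-1))
E
```

```text
t 11.65 pos [0.5103 0.2984 0.0212] F [-0.  -1.3 -0.3] w 0.0854
turn [ 0.52 -0.49 -0.04] shift in present axes mm [ 9.1 -2.3  2.5] in target axes [ 9.2 -2.3  2.5]
```

step_arm([
  [4,-2,2,0.3,-0.4,0,0],
  [4,0,0,0,0,0,0],
  [1,0,0,0,0,0,0],
  [0,0,0,0,0,0,0],
])

```text
t: 11.98
position: [0.5093, 0.3004, 0.0145]
tcp_rot: [177.1, 89.7, 14.2]
wrist_force: [-0.2, -0.1, -0.3]
gripper_width: 0.0855
```

```bash
python3 - <<'E'
from h import *
go([.5073,.2999,.012],ori(106.8,0,-1))
E
```

```text
t 11.98 pos [0.5093 0.3004 0.0145] F [-0.2 -0.1 -0.3] w 0.0855
turn [ 0.23 -0.33 -0.02] shift in present axes mm [ 2.5 -0.1  2.1] in target axes [ 2.5 -0.1  2.1]
```

step_arm([
  [2,0,2,0.2,-0.3,0,0],
  [0,0,0,0,0,0,0.2],
  [0,0,0,0,0,0,0.35],
  [0,0,0,0,0,0,0.45],
  [0,0,0,0,0,0,0.55],
  [0,0,0,0,0,0,0.7],
  [0,0,0,0,0,0,1],
  [0,0,0,0,0,0,1],
  [0,0,0,0,0,0,1],
], newtons=60)

```text
t: 12.73
position: [0.5076, 0.3, 0.0132]
tcp_rot: [166.2, 89.9, 3.0]
wrist_force: [-0.2, 0.1, -0.3]
gripper_width: 0.042
```

```bash
python3 - <<'E'
from h import *
go([.5073,.2999,.012],ori(106.8,0,-1))
E
```

```text
t 12.73 pos [0.5076 0.3    0.0132] F [-0.2  0.1 -0.3] w 0.042
turn [ 0.03 -0.07 -0.02] shift in present axes mm [ 1.2 -0.   0.3] in target axes [ 1.2 -0.   0.3]
```

step_arm([
  [-5,0,0,0,0,0,1],
  [-10,0,0,0,0,0,1],
  [-15,0,0,0,0,0,1],
  [-15,0,0,0,0,0,1],
  [0,0,0,0,0,0,1],
  [0,0,0,0,0,0,1],
])

```text
t: 13.23
position: [0.5065, 0.2996, 0.0609]
tcp_rot: [16.8, 89.9, -146.4]
wrist_force: [-0.9, -0.8, -2.0]
gripper_width: 0.042
```

```bash
cat > b.py <<'E'
from h import *
from scipy.optimize import least_squares
def barrel(nm='side'):
    s=cam(nm); q,Q,st=pose(); T=(s['W']-q)@Q.as_matrix()   # tool coords: x down
    m=(abs(T[...,1])<.026)&(abs(T[...,2])<.075)&(T[...,0]>-.025)&(T[...,0]<.04)
    g=s['image'].max(-1); m&=g>75
    B=T[m]
    # axis along tool z: x = a + b z ; y = c + d z
    f=lambda p:np.hypot(B[:,0]-p[0]-p[1]*B[:,2],B[:,1]-p[2]-p[3]*B[:,2])-.022
    o=least_squares(f,[-.009,0,0,0],loss='soft_l1',f_scale=.001); ok=abs(f(o.x))<.002
    print(nm,'n',m.sum(),ok.sum(),'axis below TCP mm %.1f pitch %.2f deg, lateral %.1f yaw %.2f'%(1e3*o.x[0],np.degrees(o.x[1]),1e3*o.x[2],np.degrees(o.x[3])),'ends tool z',np.percentile(B[ok][:,2],[.5,2,98,99.5]).round(4))
    return s
if __name__=='__main__':
    a=np.radians(2.4); seat=np.array([.6365+.075*np.cos(a),.0337+.075*np.sin(a)]); print('seat',seat)
    s=barrel(); barrel('top'); go([*seat,.16],ori(92.4,0,-1)); print(pose()[1].as_matrix().round(2))
E
python3 b.py
```

```text
seat [0.71143421 0.03684067]
side n 544 414 axis below TCP mm -9.4 pitch -1.40 deg, lateral 1.1 yaw 0.32 ends tool z [-0.0499 -0.049   0.0487  0.0491]
top n 54 46 axis below TCP mm -8.5 pitch 0.70 deg, lateral 0.5 yaw 0.13 ends tool z [-0.0451 -0.0431  0.0467  0.0469]
t 13.33 pos [0.5065 0.2995 0.0604] F [-0.4  0.4 -2.4] w 0.0419
turn [14.43  0.12 -0.05] shift in present axes mm [ -99.7  310.9 -119.9] in target axes [ -99.6  271.1 -193.8]
[[-0.    0.29 -0.96]
 [-0.   -0.96 -0.29]
 [-1.    0.    0.  ]]
```

step_arm([
  [-25,0,0,3.6,0,0,1],
  [-35,0,0,3.6,0,0,1],
  [-35,0,0,3.6,0,0,1],
  [-25,8,-6,3.6,0,0,1],
  [0,20,-14,0,0,0,1],
  [0,28,-20,0,0,0,1],
  [0,32,-23,0,0,0,1],
  [0,32,-23,0,0,0,1],
  [0,32,-23,0,0,0,1],
  [0,32,-23,0,0,0,1],
  [0,25,-18,0,0,0,1],
  [0,0,0,0,0,0,1],
])

```text
t: 14.33
position: [0.6645, 0.0879, 0.1727]
tcp_rot: [17.5, 88.8, -160.4]
wrist_force: [-0.8, -0.7, -1.4]
gripper_width: 0.0424
```

```bash
python3 - <<'E'
from h import *
go([.7114,.0368,.10],ori(92.4,0,-1))
E
```

```text
t 14.33 pos [0.6645 0.0879 0.1727] F [-0.8 -0.7 -1.4] w 0.0424
turn [-0.3   1.18 -0.37] shift in present axes mm [ 72.1  52.3 -46.4] in target axes [ 72.7  53.  -44.7]
```

step_arm([
  [0,20,-18,-0.3,1.0,-0.3,1],
  [10,20,-18,0,0,0,1],
  [20,10,-9,0,0,0,1],
  [20,0,0,0,0,0,1],
  [12,0,0,0,0,0,1],
  [0,0,0,0,0,0,1],
  [0,0,0,0,0,0,1],
])

```text
t: 14.92
position: [0.7106, 0.035, 0.0987]
tcp_rot: [-3.3, 89.2, 178.8]
wrist_force: [0.9, 0.0, -1.9]
gripper_width: 0.0419
```

```bash
python3 - <<'E'
from h import *
go([.7114,.0368,.046],ori(92.4,0,-1))
E
```

```text
t 14.92 pos [0.7106 0.035  0.0987] F [ 0.9  0.  -1.9] w 0.0419
turn [-0.29  0.84  0.05] shift in present axes mm [52.7 -1.7 -1.6] in target axes [52.7 -1.8 -0.9]
```

step_arm([
  [12,-1.5,-1,-0.2,0.7,0,1],
  [14,0,0,0,0,0,1],
  [8,0,0,0,0,0,1],
  [2,0,0,0,0,0,1],
  [0,0,0,0,0,0,1],
  [0,0,0,0,0,0,1],
])

```text
t: 15.42
position: [0.7119, 0.0393, 0.0648]
tcp_rot: [-122.6, 89.9, 59.9]
wrist_force: [0.2, 0.3, -2.0]
gripper_width: 0.0417
```

```bash
python3 - <<'E'
from h import *
from b import barrel
go([.7114,.037,.046],ori(92.4,0,-1))
s=barrel(); save(s,'bv.png',(175,185,325,285),5)
E
```

```text
t 15.42 pos [0.7119 0.0393 0.0648] F [ 0.2  0.3 -2. ] w 0.0417
turn [ 0.07 -0.04  0.06] shift in present axes mm [18.7  2.3  0.6] in target axes [18.8  2.3  0.6]
side n 639 92 axis below TCP mm 7.3 pitch 1.78 deg, lateral -4.3 yaw -0.31 ends tool z [-0.0635 -0.0533  0.0499  0.0504]
```

View pics/bv.png

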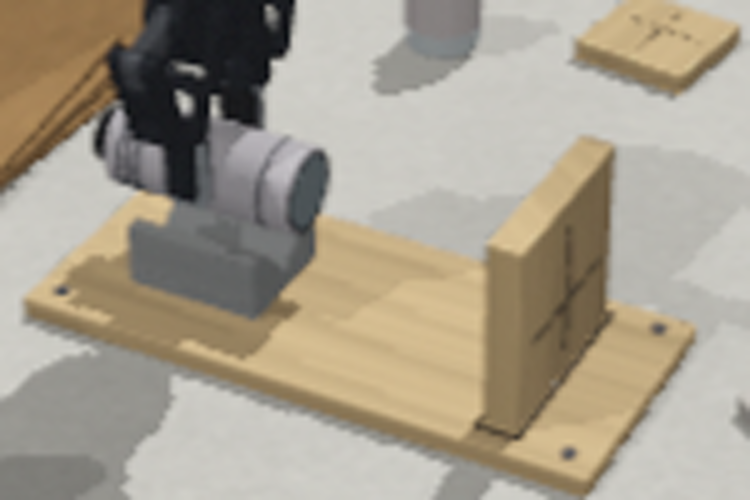

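Barrel hangs just above the V at (220,170), lens (310,190) facing the plate at (550,290), which is still standing. I'll lower it gently.

step_arm([
  [6,1.5,0.5,0,0,0,1],
  [6,0.8,0,0,0,0,1],
  [2,0,0,0,0,0,1],
  [0,0,0,0,0,0,1],
])

```text
t: 15.8
position: [0.7129, 0.0367, 0.0524]
tcp_rot: [-173.6, 89.7, 8.8]
wrist_force: [-0.5, -0.0, -1.5]
gripper_width: 0.042
```

```bash
python3 - <<'E'
from h import *
go([.7114,.037,.046],ori(92.4,0,-1))
E
```

```text
t 15.8 pos [0.7129 0.0367 0.0524] F [-0.5 -0.  -1.5] w 0.042
turn [ 0.08 -0.31  0.03] shift in present axes mm [ 6.4 -0.3  1.5] in target axes [ 6.4 -0.3  1.5]
```

step_arm([
  [2,-0.2,1,0,-0.3,0,1],
  [2,0,0.3,0,0,0,1],
  [1,0,0,0,0,0,1],
  [0.5,0,0,0,0,0,1],
])

```text
t: 16.13
position: [0.7119, 0.0371, 0.0474]
tcp_rot: [-119.2, 89.9, 63.2]
wrist_force: [0.4, 1.1, 0.4]
gripper_width: 0.0417
```

```bash
python3 - <<'E'
from h import *
go([.7114,.037,.046],ori(92.4,0,-1)); print(pose()[2]['torque'])
E
```

```text
t 16.13 pos [0.7119 0.0371 0.0474] F [0.4 1.1 0.4] w 0.0417
turn [ 0.06 -0.04  0.06] shift in present axes mm [1.4 0.1 0.5] in target axes [1.4 0.1 0.5]
[ 0.1239968   0.21155051 -0.01918408]
```

step_arm([
  [0.8,0,0,0,0,0,1],
  [0.8,0,0,0,0,0,1],
])

```text
t: 16.3
position: [0.7122, 0.0376, 0.0469]
tcp_rot: [-141.0, 89.9, 41.5]
wrist_force: [-1.8, 2.2, 2.6]
gripper_width: 0.0421
```

```bash
python3 - <<'E'
from h import *
go([.7114,.037,.046],ori(92.4,0,-1)); print(pose()[2]['torque'])
E
```

```text
t 16.3 pos [0.7122 0.0376 0.0469] F [-1.8  2.2  2.6] w 0.0421
turn [ 0.07 -0.11  0.09] shift in present axes mm [0.9 0.6 0.8] in target axes [0.9 0.6 0.8]
[ 0.2058183   0.25757278 -0.03463891]
```

step_arm([
  [0.5,-0.6,0,0,0,0,1],
  [0.8,-0.3,0,0,0,0,1],
])

```text
t: 16.47
position: [0.7124, 0.0382, 0.0464]
tcp_rot: [-165.1, 89.8, 17.3]
wrist_force: [-4.3, -1.1, 9.0]
gripper_width: 0.0418
```

```bash
python3 - <<'E'
from h import *
go([.7114,.037,.046],ori(92.4,0,-1)); print(pose()[2]['torque'])
E
```

```text
t 16.47 pos [0.7124 0.0382 0.0464] F [-4.3 -1.1  9. ] w 0.0418
turn [ 0.07 -0.16  0.04] shift in present axes mm [0.4 1.1 1. ] in target axes [0.4 1.1 1. ]
[-0.13530753  0.75860597 -0.0408345 ]
```

step_arm([
  [0.6,0,0.5,0,0,0,1],
  [0.7,0,0.3,0,0,0,1],
  [0.7,0,0.2,0,0,0,1],
])

```text
t: 16.72
position: [0.7124, 0.0381, 0.0464]
tcp_rot: [-174.7, 89.7, 7.7]
wrist_force: [-2.3, -0.1, 6.7]
gripper_width: 0.042
```

```bash
python3 - <<'E'
from h import *
go([.7114,.037,.046],ori(92.4,0,-1)); print(pose()[2]['torque'])
s=cam('side'); save(s,'fin.png',(175,185,325,285),5); print(pose()[2]['wrist_force'])
c=cam('top'); print(pose()[2]['wrist_force'])
W=s['W'];a=np.radians(2.4);e=np.array([np.cos(a),np.sin(a),0]);n=np.array([-e[1],e[0],0]);m=np.array([.5363,.0297,0])
u=(W-m)@e; v=(W-m)@n
k=(abs(u)<.006)&(v>.03)&(v<.07)&(W[...,2]>.03)&(W[...,2]<.10); print('plate v',np.median(v[k]))
k=(abs(v)<.045)&(u<.0)&(u>-.03)&(W[...,2]>.025)&(W[...,2]<.1); print('plate u',np.median(u[k]))
# barrel top half above V
S=np.array([.7114,.037,.055]); T=W-S; al=T@e; la=T@n
k=(abs(la)<.024)&(abs(al)<.075)&(T[...,2]>-.005)&(T[...,2]<.025)&(s['image'].max(-1)>90)
r=np.hypot(la,T[...,2]); ok=k&(abs(r-.022)<.003); print('barrel r',k.sum(),np.median(r[k]),'ends',np.percentile(al[ok],[1,99]).round(4))
E
```

```text
t 16.72 pos [0.7124 0.0381 0.0464] F [-2.3 -0.1  6.7] w 0.042
turn [ 0.05 -0.35  0.03] shift in present axes mm [0.4 1.1 1. ] in target axes [0.4 1.1 1. ]
[ 0.10128097  0.44269972 -0.02114366]
[-2.24735877  0.58895665  4.95870887]
[-1.55598843  0.34491007  4.87574092]
plate v 0.051197787647706036
plate u -0.007030618313812893
barrel r 403 0.022952831482882196 ends [-0.0486  0.051 ]
```

View pics/fin.png

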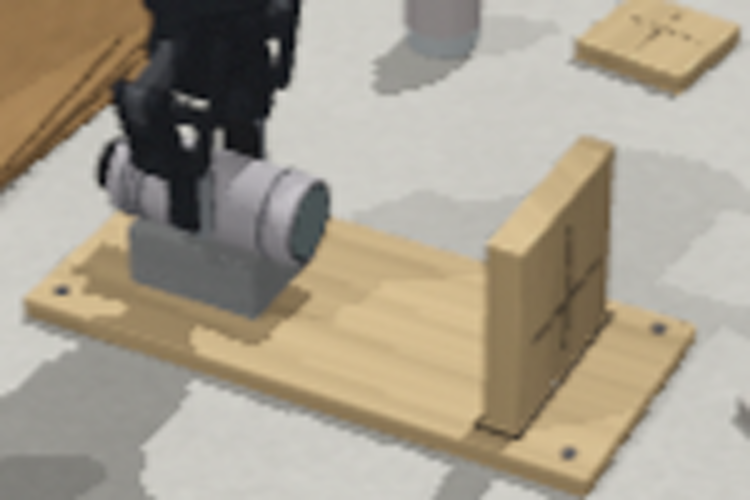

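The barrel is seated along the V, with the lens at (312,215) facing the plate, and the plate is unchanged. The push is a little light, so I'll firm it up.

step_arm([
  [1.1,0,0.3,0,-0.15,0,1],
  [1.1,0,0.2,0,-0.1,0,1],
])

```text
t: 16.98
position: [0.7124, 0.0381, 0.0464]
tcp_rot: [-173.9, 89.8, 8.6]
wrist_force: [-3.5, 1.1, 7.7]
gripper_width: 0.042
```

```bash
python3 - <<'E'
from h import *
for i in range(6):
    if i: eyes.camera('side')
    s=pose()[2]; print(round(s['t'],2),s['wrist_force'].round(1),s['torque'].round(2),s['position'].round(4))
E
```

```text
16.98 [-3.5  1.1  7.7] [ 0.08  0.6  -0.1 ] [0.7124 0.0381 0.0464]
17.03 [-3.  -0.3  8.1] [ 0.14  0.58 -0.08] [0.7124 0.0381 0.0464]
17.08 [-3.7  1.   7.6] [ 0.12  0.57 -0.09] [0.7124 0.0381 0.0463]
17.13 [-2.3  0.7  7.2] [ 0.14  0.5  -0.11] [0.7124 0.0381 0.0464]
17.18 [-3.9  0.5  7.9] [ 0.05  0.58 -0.12] [0.7124 0.0381 0.0464]
17.23 [-3.   1.   7.9] [ 0.11  0.51 -0.06] [0.7124 0.0381 0.0464]
```

step_arm([
  [1.25,0.1,0.6,0,0,0,1],
  [1.25,0.1,0.5,0,0,0,1],
])

```text
t: 17.4
position: [0.7124, 0.0381, 0.0464]
tcp_rot: [-175.9, 89.6, 6.5]
wrist_force: [-1.3, 1.3, 8.1]
gripper_width: 0.0419
```

```bash
python3 - <<'E'
from h import *
F=[]
for i in range(8):
    if i: eyes.camera('side')
    s=pose()[2]; F.append(s['wrist_force'])
print(np.round(F,1).tolist(),np.mean(F,0),s['position'])
E
```

```text
[[-1.3, 1.3, 8.1], [-1.5, 1.8, 7.1], [-2.1, 1.1, 7.3], [-2.0, 1.3, 7.7], [-2.7, 1.5, 8.1], [-3.1, 1.4, 7.5], [-2.5, 1.0, 7.5], [-1.8, 1.2, 8.0]] [-2.1168689   1.32807462  7.65548612] [0.71237787 0.03811966 0.04637272]
```

step_arm([
  [1.5,-0.1,0.5,0,0,0,1],
  [1.5,-0.1,0.5,0,0,0,1],
])

```text
t: 17.92
position: [0.7124, 0.0381, 0.0463]
tcp_rot: [179.5, 89.4, 1.9]
wrist_force: [-2.1, -0.1, 8.6]
gripper_width: 0.042
```

```bash
python3 - <<'E'
from h import *
F=[]
for i in range(8):
    if i: eyes.camera('side')
    s=pose()[2]; F.append(s['wrist_force'])
m=np.mean(F,0); print(m,F[0],F[-1],s['position'],s['gripper_width'])
if 7.2<m[2]<10.5 and abs(m[1])<2.5: order.hand_in(); print('handed in',s['t'])
E
```

```text
[-2.60462716  0.3162731   8.85063332] [-2.07511207 -0.0774367   8.57518625] [-3.15340366  0.55900315  8.78490906] [0.71241499 0.03814182 0.04634044] 0.042112997941681385
the job is handed in; nothing more can be done
handed in 18.2667
```

The plate stands on the marked rectangle and the barrel is held pressed into the V-block. I handed the job in at about 18.3 s of the 67 s allowed.

- **Plate:** I took it off the easel, stood it upright inside the outline, square to the V-block to within about 0.1°, and let go. The last check before hand-in showed it had not moved. Its depth reading along the jig was about 2 mm off the ideal. Rays through its corners, and its position inside the outline, put it within about 0.5–1 mm.
- **Barrel:** it lies in the V with the lens facing the plate, centred along the V to within about 1 mm. The gripper still holds it at 60 N. The height matched the seated height to within 0.2 mm.
- **Push:** the last wrist reading was about 8.9 N upward. With the barrel's 2 N weight, that is about 11 N onto the V. The sideways force was only 0.3 N, so both sides carry it. About 2.6 N along the V remained as friction.
- **Not confirmed:** the grip read 42 mm on the 44 mm barrel; I put this down to give in the pads, and the barrel did not slip. I did not measure the bystander items again at the end, but the arm's path kept clear of them.

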